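Lock the ring mandrel in its bench holder with the lever bolt

TASK

Lock the ring mandrel into its bench holder: turn the lever bolt on top of that holder clockwise (seen from above), its lever still standing up, until it stops snug, then fold the lever down fully flat. Leave the lever bolt of the neighbouring holder, the one with the wooden-handled file, as it is.

Things in the scene. Friction and masses are not known exactly. Their poses are not given: they have to be found in the camera images.
- mandrel_holder: Grey holder fixed to the bench: base 80x70 mm, bridge top at 84 mm. The ring mandrel (bare tapered steel bar, 304x25 mm) lies in it at 45 mm height and sticks out 267 mm to -x, robot side. Origin on the bench under its middle; z up. The lever bolt on top turns about the vertical through the origin. Its yoke, 34 mm wide, ends 112 mm above the bench (snug).
- mandrel_holder_bolt (a joint): Turn of the mandrel holder's lever bolt, rad, clockwise from above. 0: unscrewed, 1.3: snug at a firm stop; starts at 0 to 0.3. Comes down 5 mm over the 1.3 rad. Friction 0.12 N m, stays where left. Turn it by its upright lever, gripped across the 22 mm width. The lever folds towards the holder's +x when snug, before that towards +x turned (1.3 - value) rad counter-clockwise.
- mandrel_holder_lever (a joint): Fold of that bolt's lever, rad. 0: straight up on the bolt axis, 1.57: flat, at its stop; friction 0.06 N m, stays. An aluminium paddle 22 mm wide (along its hinge axis), 10 mm thick, reaching 62 mm from the hinge axis, which is 108 mm above the bench when snug (113 unscrewed). One-way: pushed over away from the mandrel's free end. Folded: level, top face at 113 mm, over a narrow rest.
- file_holder_lever_corner (a point): A top corner of the upright lever (11 mm beside the bolt axis, 62 mm above its hinge axis) on the neighbouring, identical holder: the one that holds the half-round file with the beech handle. Not to be turned or folded.

How it is judged:
By the outcome, as a careful person would: the job done as asked, in the order asked, and still so for the second after the job is handed in, with the robot touching nothing.
It also fails if it takes over 48 s, if anything falls off the work surface, if the arm or the gripper's body presses on something with over 40 N, if the wrist force passes 120 N, or if a joint passes its speed limit or range.

ROBOT

A 7-joint arm with a two-finger parallel gripper is mounted at the origin on a cart in front of the work surface, level with it; the furniture and walls round the work are solid. World frame = base frame: x ahead of the robot, y to its left, z up, the work surface at z = 0. Lengths are in m, angles in rad, forces in N, time in s.
With the tool pointing down it reaches from about 0.425 to 0.925 m from the base axis. Payload 6.8 kg.
Tool frame: the origin (TCP) lies between the finger pads; the fingertips stand 17 mm ahead of it and the grasp point (between the pads) lies 2 mm behind it; z points along the fingers, y is the line along which they close (so a half turn about z gives the same grasp; the last joint's range is limited). The gripper opens to 85 mm and grips with 20 to 120 N. Pads are 22 mm wide; open, the fingers measure 114 mm over their backs; the gripper's body (76 mm by 85 mm) begins 54 mm behind the grasp point. The pads swing forward as they close: fully open they stand 13 mm farther back than shut.
Start: joints at [-1.253, 0.477, 0.022, 1.555, -0.011, 1.109, -0.083], TCP at [0.279, 0.615, 0.248] pointing down, gripper open.
Joint ranges: [-2.96, 2.96], [-0.34, 2.1], [-1.41, 1.46], [0.24, 2.44], [-1.37, 4.51], [0.17, 1.92], [-2.96, 2.96]. Speed limits (rad/s): [2.39, 2.39, 3.14, 3.14, 3.14, 3.14, 3.14].

INTERFACE

Orientations are given as a unit quaternion [w, x, y, z].
In Python, from plant import sensors, imaging, order gives the robot as it stands. The module is installed in compiled form; this text tells all that it offers.
- The arm moves only by the tool apply_moves, never from a script. Its argument "increments" is a list of rows, each an object of numbers: "x", "y", "z": the shift along the world's x, y, z normalised to -1 to 1, where 1 is 0.25 m; "rx", "ry", "rz": the turn, a rotation vector about the world's x, y, z normalised to -1 to 1, where 1 is pi rad; "grip": the finger opening in mm, from 0 to 85.4. In form: [{"x": .., "y": .., "z": .., "rx": .., "ry": .., "rz": .., "grip": ..}, ...]. A call has 1 to 12 rows; each row is the pose to reach, as a shift and turn from the pose commanded when the call began, turning the shorter way round; what a row does not reach only later rows make up. A row lasts 1/10 s, in which the tool goes at most 50 mm and 8.59 degrees, less where a joint would pass 70% of its speed; a pose out of reach is approached as far as the arm can. A call with a number of a shift or a turn outside -1 to 1 is refused whole. A call with a gripper value outside its range is refused whole. The fingers move at their own pace and stop on an object; "force" is the grip in N (left out, the last holds). Time passes only in rows, so rows that repeat a pose let the fingers close. It gives the time, the measured TCP pose, the force, the opening and the grip force at its end, in the units of the state.
- sensors.read_state(): the state, without advancing time (a new reading comes with each control period).
- imaging.get_image(name): name is "side" or "top"; returns the picture (480x640x3 uint8, red, green, blue); there is no depth.
- imaging.camera_model(name): a dict with "fx", "fy", "cx", "cy" (pixels), "eye" and "attitude" of the camera in the world. Camera axes: x right, y down, z forward; pixel columns grow to the right and rows downward; lengths in m; the calibration is good to about 2 mm. A picture is of the moment at which its call begins. camera_model takes no time and is no camera call.
- order.finish_job(): hands the job in; it is judged then, once.
The state is a dict: "time": time; "joint_pos": joint angles; "qd": joint speeds; "tau": joint torques, N m; "tcp_pos": TCP position; "tcp_rot": TCP orientation; "wrist_force": force on the tool from outside, world axes, zero at the start; "ft_torque": the same for the moment, N m; "width": finger opening in m; "grasp_force": force on a finger pad.
Only numpy, scipy, OpenCV 4.12 (cv2) and the standard library are available. Lean on these libraries where they do the work, as an engineer would, in place of code of your own. Each camera call takes 0.05 s, during which the arm holds its last target. There are 200 camera calls.

## Working session

There is one attempt and no reset: what is moved stays moved. The work goes in short steps, Python scripts to look and compute and a tool call to move; the robot and the scene stay as the last step left them, time stands still between calls to the robot, and variables do not carry over. Pictures are saved under pics/ and viewed, at most 10 in all, crops included, and the job is handed in when it is done.

Besides the shell and the picture viewer there is one more tool, called after "Call:" as name(argument=value, ...), one argument or row to a line, values as JSON. apply_moves: Moves the arm, as the interface text tells. Scaled input: -1 to 1 covers 0.25 m each way for a shift and pi rad each way for a turn. Its arguments: {"type":"object","properties":{"increments":{"type":"array","items":{"type":"object","properties":{"x":{"type":"number","minimum":-1,"maximum":1},"y":{"type":"number","minimum":-1,"maximum":1},"z":{"type":"number","minimum":-1,"maximum":1},"rx":{"type":"number","minimum":-1,"maximum":1},"ry":{"type":"number","minimum":-1,"maximum":1},"rz":{"type":"number","minimum":-1,"maximum":1},"grip":{"type":"number"}}}},"force":{"type":"number"}},"required":["increments"]}

```bash
mkdir -p pics
python3 - <<'E'
from plant import sensors, imaging
import cv2
for n in("top","side"):
    cv2.imwrite(f"pics/{n}0.png",imaging.get_image(n)[:,:,::-1]); print(n,imaging.camera_model(n))
s=sensors.read_state();print(s)
E
```

```text
top {'fx': 485.01101414893367, 'fy': 485.01101414893367, 'cx': 330.4382089095359, 'cy': 225.468453315584, 'eye': array([ 0.49146194, -0.23427176,  0.95719822]), 'attitude': array([ 0.02104136, -0.70607724,  0.70779228, -0.00650244])}
side {'fx': 475.6460020187639, 'fy': 475.6460020187639, 'cx': 317.50753941937757, 'cy': 234.8563118602538, 'eye': array([0.37269546, 0.38485616, 0.68512229]), 'attitude': array([ 0.04895626, -0.11515515,  0.90197681, -0.41325587])}
{'time': 0.1, 'joint_pos': array([-1.25309083,  0.47771416,  0.02235245,  1.55630717, -0.01148674,
        1.10931016, -0.08310683]), 'qd': array([-0.00025562, -0.00065063, -0.00038088, -0.00189881, -0.00131212,
       -0.00073659,  0.00078976]), 'tau': array([ 4.34010537e-03, -5.97758174e+01,  1.61327954e+00, -2.81956673e+01,
        1.27175439e-02,  4.99761154e-03,  4.05465570e-06]), 'tcp_pos': array([0.2786263 , 0.61427709, 0.24744449]), 'tcp_rot': array([-1.04695824e-04,  2.11292611e-01,  9.77422521e-01, -7.98400675e-04]), 'wrist_force': array([-0.19042267,  0.07684254, -0.36072783]), 'ft_torque': array([ 0.00226352, -0.01262107,  0.05287846]), 'grasp_force': 0.0, 'width': 0.08549084899736138}
```

View pics/top0.png

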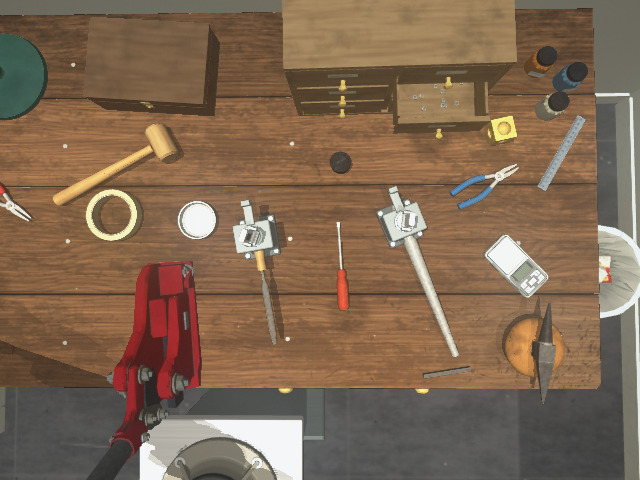

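View pics/side0.png

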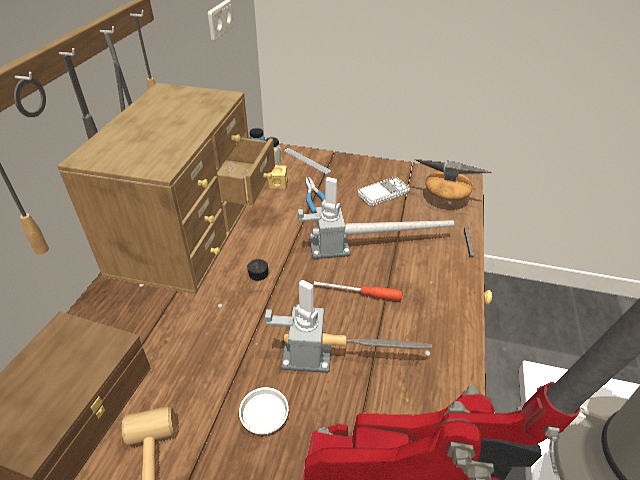

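The top view shows the mandrel holder at about (402,222), with the mandrel tip at (455,355). The file holder is at (253,237). In the side view the mandrel lever is at about (331,190) and the file lever at about (306,297). Next I'll enlarge the mandrel holder.

```bash
cat > h.py <<'E'
import numpy as np
from scipy.spatial.transform import Rotation as R
from plant import imaging
def cam(n):
    m=imaging.camera_model(n);w,x,y,z=m["attitude"];return m,R.from_quat([x,y,z,w]).as_matrix()
def ray(n,u,v):
    m,A=cam(n);d=A@np.array([(u-m["cx"])/m["fx"],(v-m["cy"])/m["fy"],1]);return m["eye"],d
def onz(n,u,v,z):
    e,d=ray(n,u,v);return e+d*(z-e[2])/d[2]
def proj(n,p):
    m,A=cam(n);c=A.T@(np.array(p)-m["eye"]);return np.array([m["fx"]*c[0]/c[2]+m["cx"],m["fy"]*c[1]/c[2]+m["cy"]])
def tri(a,b):
    e1,d1=ray("top",*a);e2,d2=ray("side",*b)
    s=np.linalg.lstsq(np.c_[d1,-d2],e2-e1,rcond=None)[0]
    p,q=e1+d1*s[0],e2+d2*s[1];return (p+q)/2,np.linalg.norm(p-q)
E
python3 - <<'E'
import cv2,numpy as np
from h import *
t=cv2.imread("pics/top0.png");s=cv2.imread("pics/side0.png")
f=lambda i,x,y,w,h,k:cv2.resize(i[y:y+h,x:x+w],None,fx=k,fy=k,interpolation=cv2.INTER_CUBIC)
cv2.imwrite("pics/c1.png",np.hstack([f(t,365,175,80,100,5),f(s,285,170,80,100,5)]))
print(proj("side",onz("top",402,222,.1)))
E
```

```text
[329.37845131 212.95883532]
```

View pics/c1.png

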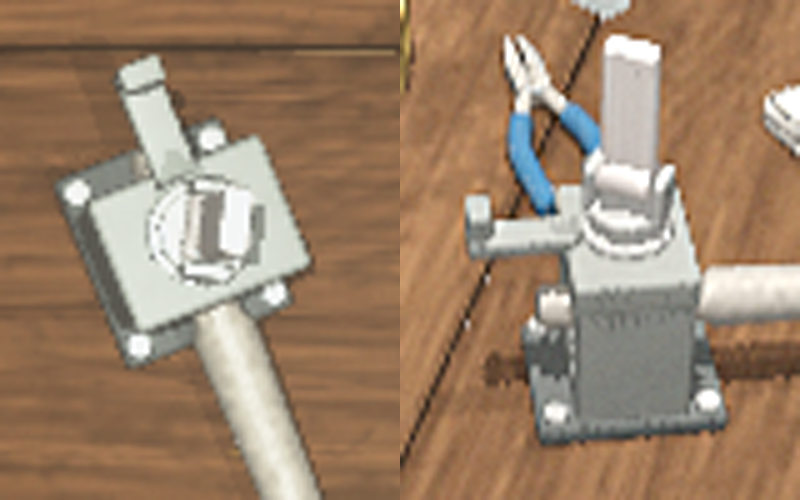

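The left crop shows the lever's white top face at about (412,220) in full-image pixels, with its width along world x. The bridge-top corners and base screws are sharp in both crops, so I'll compute the pose from them.

Run:
```python
from h import *
T=lambda a:(365+a[0]/5-.4,175+a[1]/5-.4)
S=lambda a:(285+(a[0]-400)/5-.4,170+a[1]/5-.4)
br=[onz("top",*T(p),.084) for p in [(90,203),(258,138),(312,265),(140,330)]]
bo=[onz("top",*T(p),.012) for p in [(77,193),(211,137),(274,293),(139,346)]]
for q in(br,bo):
    q=np.array(q);print(q.mean(0).round(4),[ (np.linalg.norm(q[i]-q[i-1]).round(4),np.degrees(np.arctan2(*(q[i]-q[i-1])[1::-1])).round(1)) for i in range(4)])
a,b=onz("top",455,354,.045),onz("top",*T((222,318)),.045);print("mandrel",a,b,np.degrees(np.arctan2(*(b-a)[1::-1])))
print("lever top",tri(T((235,226)),S((632,48))))
# lever top-face edges at z .173
L=[onz("top",*T(p),.175)[:2].round(4) for p in [(224,190),(258,192),(248,262),(216,258)]];print(L)
for p in [(606,38),(660,42),(658,62),(605,52)]: print(onz("side",*S(p),.175)[:2].round(4))
```

```text
[ 0.5325 -0.3496  0.084 ] [(np.float64(0.049), np.float64(21.1)), (np.float64(0.0648), np.float64(-69.0)), (np.float64(0.0495), np.float64(-157.6)), (np.float64(0.066), np.float64(110.6))]
[ 0.5327 -0.3495  0.012 ] [(np.float64(0.0642), np.float64(21.7)), (np.float64(0.0566), np.float64(-67.5)), (np.float64(0.0654), np.float64(-158.6)), (np.float64(0.0563), np.float64(111.3))]
mandrel [ 0.28795751 -0.44600478  0.045     ] [ 0.50274439 -0.36278606  0.045     ] 21.178754941944657
lever top (array([ 0.53065812, -0.34861227,  0.17686225]), np.float64(3.749020221460028e-05))
[array([ 0.5424, -0.3455]), array([ 0.5417, -0.3564]), array([ 0.5191, -0.353 ]), array([ 0.5204, -0.3427])]
[ 0.5424 -0.3553]
[ 0.5219 -0.358 ]
[ 0.5197 -0.3447]
[ 0.5405 -0.346 ]
```

Call:
apply_moves(
  increments=[
    {"x": 0.48, "y": -0.8, "z": 0.08, "rz": -0.1, "grip": 50},
    {"x": 0.48, "y": -0.8, "z": 0.08, "rz": -0.1, "grip": 50},
    {"x": 0.48, "y": -0.8, "z": 0.08, "rz": -0.1, "grip": 50},
    {"x": 0.48, "y": -0.8, "z": 0.08, "rz": -0.1, "grip": 50},
    {"x": 0.48, "y": -0.8, "z": 0.08, "rz": -0.1, "grip": 50},
    {"x": 0.48, "y": -0.8, "z": 0.08, "rz": -0.1, "grip": 50},
  ],
)

```text
schema error: expected keys x, y, z, rx, ry, rz, grip
```

Call:
apply_moves(
  increments=[
    {"x": 0.4, "y": -1, "rz": -0.1},
    {"x": 0.4, "y": -1, "rz": -0.1},
    {"x": 0.4, "y": -1, "rz": -0.1},
    {"x": 0.4, "y": -1, "rz": -0.1},
    {"x": 0.4, "y": -1, "rz": -0.1},
    {"x": 0.4, "y": -1, "rz": -0.1},
  ],
)

```text
schema error: expected keys x, y, z, rx, ry, rz, grip
```

Call:
apply_moves(
  increments=[
    {"x": 0.12, "y": -1, "rz": -0.1},
    {"x": 0.12, "y": -1, "rz": -0.1},
    {"x": 0.12, "y": -1, "rz": -0.1},
    {"x": 0.12, "y": -1, "rz": -0.1},
    {"x": 0.12, "y": -1, "rz": -0.1},
    {"x": 0.12, "y": -1, "rz": -0.1},
  ],
)

```text
schema error: expected keys x, y, z, rx, ry, rz, grip
```

Call:
apply_moves(
  increments=[
    {"y": -1, "rz": -0.09},
    {"y": -1, "rz": -0.09},
    {"y": -1, "rz": -0.09},
    {"y": -1, "rz": -0.09},
    {"y": -1, "rz": -0.09},
    {"y": -1, "rz": -0.09},
    {"y": -1, "rz": -0.09},
  ],
)

```text
schema error: expected keys x, y, z, rx, ry, rz, grip
```

All keys are required in each row.

Call:
apply_moves(
  increments=[
    {"x": 0.48, "y": -0.8, "z": 0.08, "rx": 0, "ry": 0, "rz": -0.1, "grip": 50},
    {"x": 0.48, "y": -0.8, "z": 0.08, "rx": 0, "ry": 0, "rz": -0.1, "grip": 50},
    {"x": 0.48, "y": -0.8, "z": 0.08, "rx": 0, "ry": 0, "rz": -0.1, "grip": 50},
    {"x": 0.48, "y": -0.8, "z": 0.08, "rx": 0, "ry": 0, "rz": -0.1, "grip": 50},
    {"x": 0.48, "y": -0.8, "z": 0.08, "rx": 0, "ry": 0, "rz": -0.1, "grip": 50},
    {"x": 0.48, "y": -0.8, "z": 0.08, "rx": 0, "ry": 0, "rz": -0.1, "grip": 50},
  ],
)

```text
time: 0.7
tcp_pos: [0.4028, 0.409, 0.2688]
tcp_rot: [0.001, 0.366, 0.931, -0.001]
wrist_force: [0.3, 0.7, 0.5]
width: 0.0499
grasp_force: 0.0
```

Call:
apply_moves(
  increments=[
    {"x": 0.4, "y": -1, "z": 0, "rx": 0, "ry": 0, "rz": -0.1, "grip": 50},
    {"x": 0.4, "y": -1, "z": 0, "rx": 0, "ry": 0, "rz": -0.1, "grip": 50},
    {"x": 0.4, "y": -1, "z": 0, "rx": 0, "ry": 0, "rz": -0.1, "grip": 50},
    {"x": 0.4, "y": -1, "z": 0, "rx": 0, "ry": 0, "rz": -0.1, "grip": 50},
    {"x": 0.4, "y": -1, "z": 0, "rx": 0, "ry": 0, "rz": -0.1, "grip": 50},
    {"x": 0.4, "y": -1, "z": 0, "rx": 0, "ry": 0, "rz": -0.1, "grip": 50},
  ],
)

```text
time: 1.3
tcp_pos: [0.5001, 0.1597, 0.2683]
tcp_rot: [0.001, 0.506, 0.863, -0.001]
wrist_force: [0.6, 0.6, -0.6]
width: 0.05
grasp_force: 0.0
```

Call:
apply_moves(
  increments=[
    {"x": 0.12, "y": -1, "z": 0, "rx": 0, "ry": 0, "rz": -0.1, "grip": 50},
    {"x": 0.12, "y": -1, "z": 0, "rx": 0, "ry": 0, "rz": -0.1, "grip": 50},
    {"x": 0.12, "y": -1, "z": 0, "rx": 0, "ry": 0, "rz": -0.1, "grip": 50},
    {"x": 0.12, "y": -1, "z": 0, "rx": 0, "ry": 0, "rz": -0.1, "grip": 50},
    {"x": 0.12, "y": -1, "z": 0, "rx": 0, "ry": 0, "rz": -0.1, "grip": 50},
    {"x": 0.12, "y": -1, "z": 0, "rx": 0, "ry": 0, "rz": -0.1, "grip": 50},
  ],
)

```text
time: 1.9
tcp_pos: [0.5284, -0.0925, 0.2686]
tcp_rot: [0.001, 0.636, 0.772, -0.001]
wrist_force: [-0.5, -0.4, 0.1]
width: 0.0501
grasp_force: 0.0
```

Call:
apply_moves(
  increments=[
    {"x": 0, "y": -1, "z": 0, "rx": 0, "ry": 0, "rz": -0.09, "grip": 50},
    {"x": 0, "y": -1, "z": 0, "rx": 0, "ry": 0, "rz": -0.09, "grip": 50},
    {"x": 0, "y": -1, "z": 0, "rx": 0, "ry": 0, "rz": -0.09, "grip": 50},
    {"x": 0, "y": -1, "z": 0, "rx": 0, "ry": 0, "rz": -0.09, "grip": 50},
    {"x": 0, "y": -1, "z": 0, "rx": 0, "ry": 0, "rz": -0.09, "grip": 50},
    {"x": 0, "y": -1, "z": 0, "rx": 0, "ry": 0, "rz": -0.09, "grip": 50},
    {"x": 0, "y": -1, "z": 0, "rx": 0, "ry": 0, "rz": -0.09, "grip": 50},
  ],
)

```text
time: 2.6
tcp_pos: [0.5286, -0.3358, 0.2676]
tcp_rot: [-0.0, 0.736, 0.677, -0.0]
wrist_force: [0.8, 1.2, -0.8]
width: 0.05
grasp_force: 0.0
```

Call:
apply_moves(
  increments=[
    {"x": 0.014, "y": -0.053, "z": 0, "rx": 0, "ry": 0, "rz": 0, "grip": 50},
    {"x": 0.014, "y": -0.053, "z": -0.12, "rx": 0, "ry": 0, "rz": 0, "grip": 50},
    {"x": 0.014, "y": -0.053, "z": -0.24, "rx": 0, "ry": 0, "rz": 0, "grip": 50},
    {"x": 0.014, "y": -0.053, "z": -0.36, "rx": 0, "ry": 0, "rz": 0, "grip": 50},
    {"x": 0.014, "y": -0.053, "z": -0.48, "rx": 0, "ry": 0, "rz": 0, "grip": 50},
    {"x": 0.014, "y": -0.053, "z": -0.48, "rx": 0, "ry": 0, "rz": 0, "grip": 50},
  ],
)

```text
time: 3.2
tcp_pos: [0.5313, -0.3451, 0.1442]
tcp_rot: [-0.004, 0.734, 0.679, -0.001]
wrist_force: [-0.2, 0.8, -0.0]
width: 0.0498
grasp_force: 0.0
```

Run:
```python
from plant import sensors, imaging
import cv2,numpy as np
from h import *
f=lambda i,x,y,w,h,k:cv2.resize(i[y:y+h,x:x+w],None,fx=k,fy=k,interpolation=cv2.INTER_CUBIC)
t,s=[imaging.get_image(n)[:,:,::-1] for n in("top","side")]
cv2.imwrite("pics/c2.png",np.hstack([f(t,355,165,100,125,4),f(s,280,120,100,125,4)]))
s=sensors.read_state();print(s['tcp_pos'],s['tcp_rot'],s['wrist_force'])
```

```text
[ 0.53309091 -0.34766379  0.14857406] [-2.84985004e-04  7.34296299e-01  6.78829039e-01  2.32686704e-05] [ 0.68459465 -0.38222115  0.35526292]
```

View pics/c2.png

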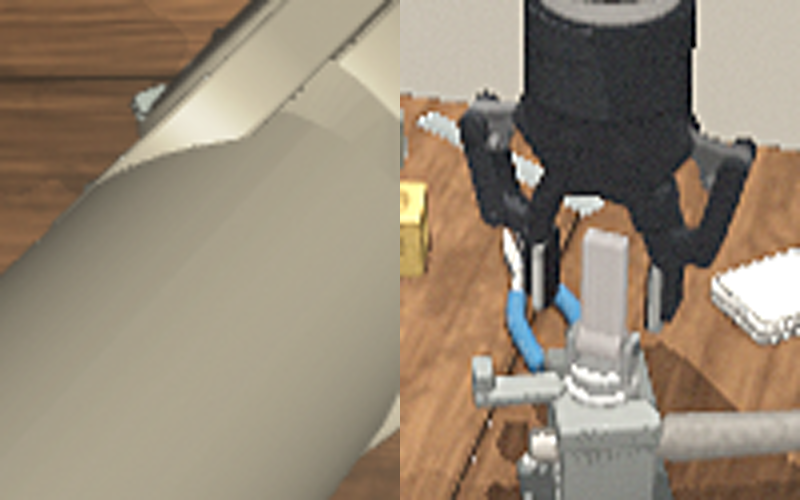

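The fingers straddle the upright lever, with the lever at about x=605 in the crop and the pads at about 545 and 660. I'll close the gripper.

Call:
apply_moves(
  increments=[
    {"x": 0, "y": 0, "z": 0, "rx": 0, "ry": 0, "rz": 0, "grip": 15},
    {"x": 0, "y": 0, "z": 0, "rx": 0, "ry": 0, "rz": 0, "grip": 15},
    {"x": 0, "y": 0, "z": 0, "rx": 0, "ry": 0, "rz": 0, "grip": 15},
    {"x": 0, "y": 0, "z": 0, "rx": 0, "ry": 0, "rz": 0, "grip": 15},
    {"x": 0, "y": 0, "z": 0, "rx": 0, "ry": 0, "rz": 0, "grip": 15},
  ],
  force=40,
)

```text
time: 3.8
tcp_pos: [0.5326, -0.349, 0.1503]
tcp_rot: [0.001, 0.735, 0.678, 0.001]
wrist_force: [-2.5, 1.3, 6.1]
width: 0.0215
grasp_force: 38.8
```

Run:
```python
from plant import sensors
s=sensors.read_state();print({k:s[k] for k in('tcp_pos','tcp_rot','wrist_force','ft_torque','width','grasp_force')})
```

```text
{'tcp_pos': array([ 0.53260301, -0.34898214,  0.15032621]), 'tcp_rot': array([7.66131477e-04, 7.35043869e-01, 6.78018857e-01, 5.94566040e-04]), 'wrist_force': array([-2.53452034,  1.30375193,  6.10927893]), 'ft_torque': array([ 0.32654008,  0.61364605, -0.09006106]), 'width': 0.021540149614434605, 'grasp_force': 38.8223616569303}
```

Call:
apply_moves(
  increments=[
    {"x": 0, "y": 0, "z": -0.002, "rx": 0, "ry": 0, "rz": -0.03, "grip": 15},
    {"x": 0, "y": 0, "z": -0.004, "rx": 0, "ry": 0, "rz": -0.06, "grip": 15},
    {"x": 0, "y": 0, "z": -0.006, "rx": 0, "ry": 0, "rz": -0.09, "grip": 15},
    {"x": 0, "y": 0, "z": -0.008, "rx": 0, "ry": 0, "rz": -0.12, "grip": 15},
    {"x": 0, "y": 0, "z": -0.01, "rx": 0, "ry": 0, "rz": -0.15, "grip": 15},
    {"x": 0, "y": 0, "z": -0.01, "rx": 0, "ry": 0, "rz": -0.15, "grip": 15},
  ],
)

```text
time: 4.4
tcp_pos: [0.5334, -0.3494, 0.1484]
tcp_rot: [0.001, 0.874, 0.487, 0.001]
wrist_force: [-2.1, 1.6, 9.3]
width: 0.0215
grasp_force: 39.9
```

```bash
cat > st.py <<'E'
from plant import sensors
import numpy as np
s=sensors.read_state();print({k:np.round(s[k],4) for k in('time','tcp_pos','wrist_force','ft_torque','width','grasp_force')})
w,x,y,z=s['tcp_rot'];print("y angle",2*np.degrees(np.arctan2(y,x))-90)
E
python3 st.py
```

```text
{'time': np.float64(4.4), 'tcp_pos': array([ 0.5334, -0.3494,  0.1484]), 'wrist_force': array([-2.0504,  1.5743,  9.3396]), 'ft_torque': array([ 0.2889,  0.4427, -0.0298]), 'width': np.float64(0.0215), 'grasp_force': np.float64(39.9035)}
y angle -31.745545532101104
```

Call:
apply_moves(
  increments=[
    {"x": 0, "y": 0, "z": -0.001, "rx": 0, "ry": 0, "rz": -0.03, "grip": 15},
    {"x": 0, "y": 0, "z": -0.002, "rx": 0, "ry": 0, "rz": -0.06, "grip": 15},
    {"x": 0, "y": 0, "z": -0.003, "rx": 0, "ry": 0, "rz": -0.09, "grip": 15},
    {"x": 0, "y": 0, "z": -0.005, "rx": 0, "ry": 0, "rz": -0.12, "grip": 15},
    {"x": 0, "y": 0, "z": -0.006, "rx": 0, "ry": 0, "rz": -0.15, "grip": 15},
    {"x": 0, "y": 0, "z": -0.007, "rx": 0, "ry": 0, "rz": -0.17, "grip": 15},
    {"x": 0, "y": 0, "z": -0.007, "rx": 0, "ry": 0, "rz": -0.17, "grip": 15},
    {"x": 0, "y": 0, "z": -0.007, "rx": 0, "ry": 0, "rz": -0.17, "grip": 15},
  ],
)

```text
time: 5.2
tcp_pos: [0.5339, -0.3501, 0.1465]
tcp_rot: [0.002, 0.971, 0.24, 0.002]
wrist_force: [0.5, -1.7, 5.3]
width: 0.0212
grasp_force: 39.3
```

```bash
python3 st.py
```

```text
{'time': np.float64(5.2), 'tcp_pos': array([ 0.5339, -0.3501,  0.1465]), 'wrist_force': array([ 0.5001, -1.6957,  5.3099]), 'ft_torque': array([-0.4018, -0.1199, -0.0088]), 'width': np.float64(0.0212), 'grasp_force': np.float64(39.3467)}
y angle -62.1872133118126
```

Call:
apply_moves(
  increments=[
    {"x": 0, "y": 0, "z": -0.001, "rx": 0, "ry": 0, "rz": -0.015, "grip": 15},
    {"x": 0, "y": 0, "z": -0.002, "rx": 0, "ry": 0, "rz": -0.03, "grip": 15},
    {"x": 0, "y": 0, "z": -0.002, "rx": 0, "ry": 0, "rz": -0.035, "grip": 15},
    {"x": 0, "y": 0, "z": -0.002, "rx": 0, "ry": 0, "rz": -0.035, "grip": 15},
  ],
)

```text
time: 5.6
tcp_pos: [0.5338, -0.3502, 0.1462]
tcp_rot: [0.002, 0.982, 0.187, 0.002]
wrist_force: [0.7, -1.4, 6.1]
width: 0.0216
grasp_force: 39.1
```

```bash
python3 st.py
```

```text
{'time': np.float64(5.6), 'tcp_pos': array([ 0.5338, -0.3502,  0.1462]), 'wrist_force': array([ 0.6818, -1.4303,  6.0669]), 'ft_torque': array([-0.4792,  0.041 ,  0.4639]), 'width': np.float64(0.0216), 'grasp_force': np.float64(39.0913)}
y angle -68.4447836707148
```

Call:
apply_moves(
  increments=[
    {"x": 0, "y": 0, "z": 0, "rx": 0, "ry": 0, "rz": -0.01, "grip": 15},
    {"x": 0, "y": 0, "z": 0, "rx": 0, "ry": 0, "rz": -0.015, "grip": 15},
    {"x": 0, "y": 0, "z": 0, "rx": 0, "ry": 0, "rz": -0.015, "grip": 15},
  ],
)

```text
time: 5.9
tcp_pos: [0.5338, -0.3502, 0.1461]
tcp_rot: [0.002, 0.986, 0.164, 0.002]
wrist_force: [-0.2, -0.9, 6.1]
width: 0.0216
grasp_force: 39.3
```

```bash
python3 st.py
```

```text
{'time': np.float64(5.9), 'tcp_pos': array([ 0.5338, -0.3502,  0.1461]), 'wrist_force': array([-0.199 , -0.8587,  6.0656]), 'ft_torque': array([-0.4495,  0.0014,  0.575 ]), 'width': np.float64(0.0216), 'grasp_force': np.float64(39.3057)}
y angle -71.12674561082585
```

Torque rose to about 0.58 N m at roughly -69°, the predicted snug angle. So the bolt is at its stop. I'll release, lift and back off along the holder's -x with the fingers closed.

Call:
apply_moves(
  increments=[
    {"x": 0, "y": 0, "z": 0, "rx": 0, "ry": 0, "rz": 0, "grip": 50},
    {"x": 0, "y": 0, "z": 0, "rx": 0, "ry": 0, "rz": 0, "grip": 50},
    {"x": 0, "y": 0, "z": 0, "rx": 0, "ry": 0, "rz": 0, "grip": 50},
    {"x": 0, "y": 0, "z": 0.12, "rx": 0, "ry": 0, "rz": 0, "grip": 50},
    {"x": 0, "y": 0, "z": 0.3, "rx": 0, "ry": 0, "rz": 0, "grip": 50},
    {"x": 0, "y": 0, "z": 0.3, "rx": 0, "ry": 0, "rz": 0, "grip": 50},
    {"x": -0.22, "y": -0.09, "z": 0.3, "rx": 0, "ry": 0, "rz": 0.013, "grip": 0},
    {"x": -0.22, "y": -0.09, "z": 0.3, "rx": 0, "ry": 0, "rz": 0.013, "grip": 0},
    {"x": -0.22, "y": -0.09, "z": 0.3, "rx": 0, "ry": 0, "rz": 0.013, "grip": 0},
    {"x": -0.22, "y": -0.09, "z": 0.3, "rx": 0, "ry": 0, "rz": 0.013, "grip": 0},
    {"x": -0.22, "y": -0.09, "z": 0.3, "rx": 0, "ry": 0, "rz": 0.013, "grip": 0},
  ],
)

```text
time: 7.0
tcp_pos: [0.4787, -0.3701, 0.2182]
tcp_rot: [-0.0, 0.983, 0.184, 0.0]
wrist_force: [-0.1, 0.9, 0.1]
width: 0.0005
grasp_force: 0.0
```

```bash
python3 st.py
python3 - <<'E'
from plant import imaging
import cv2,numpy as np
f=lambda i,x,y,w,h,k:cv2.resize(i[y:y+h,x:x+w],None,fx=k,fy=k,interpolation=cv2.INTER_CUBIC)
t,s=[imaging.get_image(n)[:,:,::-1] for n in("top","side")]
cv2.imwrite("pics/c3.png",np.hstack([f(t,355,165,100,125,4),f(s,280,130,100,125,4)]))
E
```

```text
{'time': np.float64(7.0), 'tcp_pos': array([ 0.4787, -0.3701,  0.2182]), 'wrist_force': array([-0.104 ,  0.85  ,  0.1319]), 'ft_torque': array([ 0.0364, -0.0706,  0.0152]), 'width': np.float64(0.0005), 'grasp_force': np.float64(0.0)}
y angle -68.74340257969615
```

View pics/c3.png

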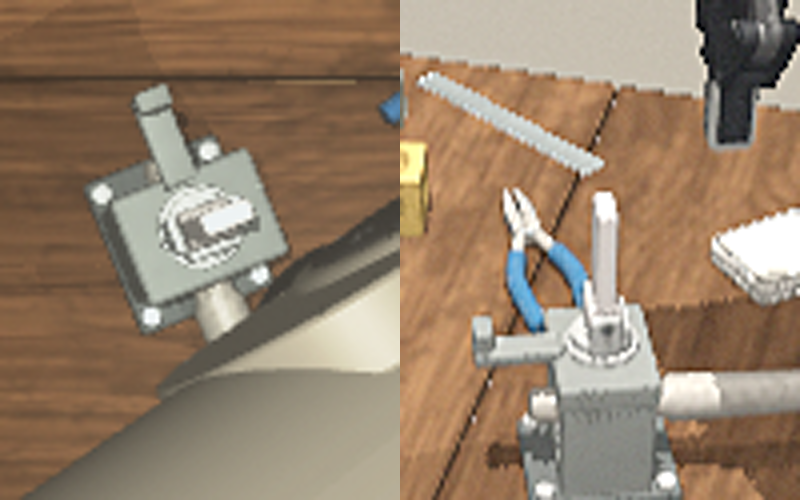

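The bolt is snug and the lever is upright (side crop, top at about (605,195)). The lever's width now lines up across the mandrel. The closed fingers are behind it on the mandrel side, so I'll push it over in an arc.

Call:
apply_moves(
  increments=[
    {"x": 0.06, "y": 0.023, "z": -0.1, "rx": 0, "ry": 0, "rz": 0, "grip": 0},
    {"x": 0.086, "y": 0.033, "z": -0.193, "rx": 0, "ry": 0, "rz": 0, "grip": 0},
    {"x": 0.086, "y": 0.033, "z": -0.193, "rx": 0, "ry": 0, "rz": 0, "grip": 0},
    {"x": 0.125, "y": 0.047, "z": -0.193, "rx": 0, "ry": 0, "rz": 0, "grip": 0},
    {"x": 0.157, "y": 0.061, "z": -0.193, "rx": 0, "ry": 0, "rz": 0, "grip": 0},
    {"x": 0.19, "y": 0.073, "z": -0.194, "rx": 0, "ry": 0, "rz": 0, "grip": 0},
    {"x": 0.216, "y": 0.084, "z": -0.197, "rx": 0, "ry": 0, "rz": 0, "grip": 0},
    {"x": 0.243, "y": 0.095, "z": -0.208, "rx": 0, "ry": 0, "rz": 0, "grip": 0},
    {"x": 0.268, "y": 0.105, "z": -0.221, "rx": 0, "ry": 0, "rz": 0, "grip": 0},
    {"x": 0.268, "y": 0.105, "z": -0.221, "rx": 0, "ry": 0, "rz": 0, "grip": 0},
  ],
)

```text
time: 8.1
tcp_pos: [0.5454, -0.3438, 0.1627]
tcp_rot: [-0.0, 0.983, 0.184, 0.0]
wrist_force: [-0.0, 0.9, 0.4]
width: 0.0002
grasp_force: 0.0
```

```bash
python3 st.py
python3 - <<'E'
from plant import imaging
import cv2,numpy as np
s=imaging.get_image("side")[:,:,::-1]
cv2.imwrite("pics/c4.png",cv2.resize(s[130:255,280:380],None,fx=4,fy=4,interpolation=cv2.INTER_CUBIC))
E
```

```text
{'time': np.float64(8.1), 'tcp_pos': array([ 0.5454, -0.3438,  0.1627]), 'wrist_force': array([-0.0015,  0.8612,  0.3648]), 'ft_torque': array([-0.0023, -0.0675, -0.0177]), 'width': np.float64(0.0002), 'grasp_force': np.float64(0.0)}
y angle -68.76142558205925
```

View pics/c4.png

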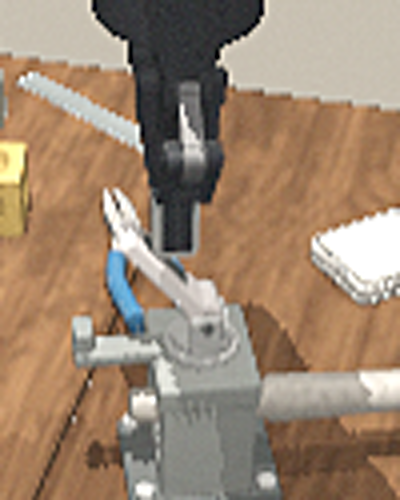

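The lever is folded about 45° under the fingertip (crop (175,270)). I'll carry on down to flat.

Call:
apply_moves(
  increments=[
    {"x": 0.022, "y": 0.009, "z": -0.02, "rx": 0, "ry": 0, "rz": 0, "grip": 0},
    {"x": 0.043, "y": 0.017, "z": -0.044, "rx": 0, "ry": 0, "rz": 0, "grip": 0},
    {"x": 0.063, "y": 0.025, "z": -0.086, "rx": 0, "ry": 0, "rz": 0, "grip": 0},
    {"x": 0.075, "y": 0.029, "z": -0.11, "rx": 0, "ry": 0, "rz": 0, "grip": 0},
    {"x": 0.075, "y": 0.029, "z": -0.132, "rx": 0, "ry": 0, "rz": 0, "grip": 0},
    {"x": 0.075, "y": 0.029, "z": -0.144, "rx": 0, "ry": 0, "rz": 0, "grip": 0},
    {"x": 0.075, "y": 0.029, "z": -0.148, "rx": 0, "ry": 0, "rz": 0, "grip": 0},
    {"x": 0.075, "y": 0.029, "z": -0.148, "rx": 0, "ry": 0, "rz": 0, "grip": 0},
  ],
)

```text
time: 8.95
tcp_pos: [0.5644, -0.3371, 0.1286]
tcp_rot: [-0.001, 0.983, 0.184, 0.002]
wrist_force: [-2.8, 6.4, 19.5]
width: 0.0
grasp_force: 9.5
```

```bash
python3 st.py
```

```text
{'time': np.float64(8.95), 'tcp_pos': array([ 0.5644, -0.3371,  0.1286]), 'wrist_force': array([-2.8103,  6.426 , 19.4933]), 'ft_torque': array([ 1.3904,  0.5738, -0.0268]), 'width': np.float64(0.0), 'grasp_force': np.float64(9.4857)}
y angle -68.8262466503104
```

There is 19.5 N against the stop with the tip at about 0.112 m. I'll lift clear, back off, and check.

Call:
apply_moves(
  increments=[
    {"x": 0, "y": 0, "z": 0.1, "rx": 0, "ry": 0, "rz": 0, "grip": 0},
    {"x": 0, "y": 0, "z": 0.3, "rx": 0, "ry": 0, "rz": 0, "grip": 0},
    {"x": 0, "y": 0, "z": 0.5, "rx": 0, "ry": 0, "rz": 0, "grip": 0},
    {"x": -0.4, "y": -0.4, "z": 0.5, "rx": 0, "ry": 0, "rz": 0, "grip": 0},
    {"x": -0.4, "y": -0.4, "z": 0.5, "rx": 0, "ry": 0, "rz": 0, "grip": 0},
    {"x": -0.4, "y": -0.4, "z": 0.5, "rx": 0, "ry": 0, "rz": 0, "grip": 0},
    {"x": -0.4, "y": -0.4, "z": 0.5, "rx": 0, "ry": 0, "rz": 0, "grip": 0},
  ],
)

```text
time: 9.65
tcp_pos: [0.456, -0.4428, 0.2521]
tcp_rot: [0.001, 0.984, 0.178, -0.001]
wrist_force: [1.0, -0.7, 0.4]
width: 0.0001
grasp_force: 0.0
```

```bash
python3 st.py
python3 - <<'E'
from plant import imaging
import cv2,numpy as np
f=lambda i,x,y,w,h,k:cv2.resize(i[y:y+h,x:x+w],None,fx=k,fy=k,interpolation=cv2.INTER_CUBIC)
t,s=[imaging.get_image(n)[:,:,::-1] for n in("top","side")]
cv2.imwrite("pics/c5.png",np.hstack([f(t,355,165,100,125,4),f(s,280,160,100,125,4)]))
a=cv2.imread("pics/side0.png")[270:360,265:330].astype(int);print("file lever diff",np.abs(a-s[270:360,265:330]).mean())
E
```

```text
{'time': np.float64(9.65), 'tcp_pos': array([ 0.456 , -0.4428,  0.2521]), 'wrist_force': array([ 1.0365, -0.7201,  0.4075]), 'ft_torque': array([-0.0363,  0.0317, -0.0025]), 'width': np.float64(0.0001), 'grasp_force': np.float64(0.0)}
y angle -69.50246960140524
file lever diff 6.285698005698006
```

View pics/c5.png

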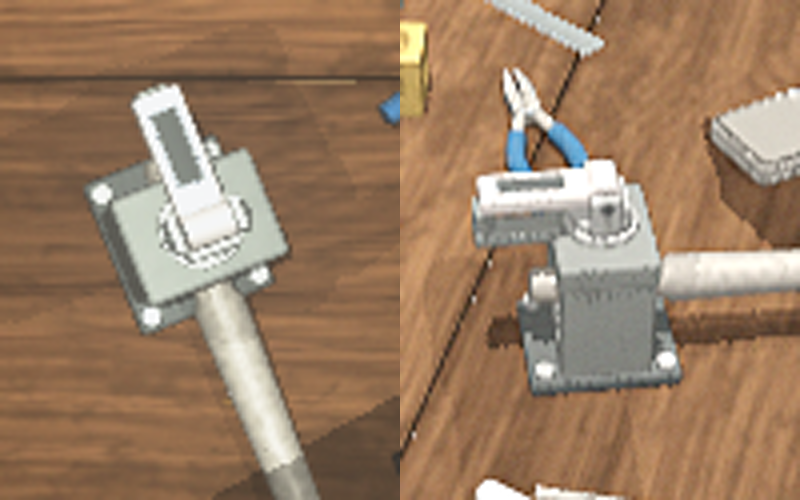

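The lever lies flat over its rest, in line with the mandrel in both crops. The robot is clear of it, and it never went near the file holder's lever, so I'm handing the job in.

```bash
python3 -c "
from plant import order
print(order.finish_job())"
```

```text
the job is handed in; nothing more can be done
None
```

I turned the mandrel holder's lever bolt clockwise to its snug stop, then folded its lever flat over the rest; the file holder's bolt was not touched, and I handed the job in at about 10 s of the 48 s allowed.

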